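# Stack a shoe heel in the building jig

### The arm

A 6-joint arm with a two-finger parallel gripper is mounted at the origin on the work surface. World frame = base frame: x ahead of the robot, y to its left, z up, the work surface at z = 0. Lengths are in m, angles in rad, forces in N, time in s.
With the tool pointing down it reaches from about 0.375 to 0.975 m from the base axis. Payload 3.8 kg.
Tool frame: the origin (TCP) lies at the very end of the fingers, on their centre line; the grasp point (between the pads) lies 19 mm behind it; z points along the fingers, y is the line along which they close (so a half turn about z gives the same grasp; the last joint's range is limited). The gripper opens to 88 mm and grips with 3 to 60 N. Pads are 18 mm wide; open, the fingers measure 123 mm over their backs; the gripper's body (75 mm by 187 mm) begins 45 mm behind the grasp point.
Start: joints at [1.095, 0.264, 1.604, -0, 1.274, -0.037], TCP at [0.287, 0.611, 0.239] pointing down, gripper open.
Joint ranges: [-2.63, 2.63], [-0.94, 2.18], [0.31, 2.57], [-1.31, 4.45], [0, 2.66], [-2.55, 2.55]. Speed limits (rad/s): [2.57, 2.57, 3.14, 3.14, 3.14, 3.14].

### API

Orientations are given as [roll, pitch, yaw] about the fixed x, y, z axes, in that order (R = Rz(yaw) Ry(pitch) Rx(roll)).
In Python, from bench import bot, cams, status gives the robot as it stands (bot), with the cameras (cams) and the readings (status).
- The arm moves only by the tool jog_arm, called after "Emit:" as name([rows], argument=value, ...), one row to a line, values as JSON. Schema: {"type":"object","properties":{"segments":{"type":"array","items":{"type":"array","items":{"type":"array","items":{"type":"number"},"minItems":7,"maxItems":7},"minItems":1,"maxItems":20},"minItems":1,"maxItems":1},"squeeze":{"type":"number"},"only":{"type":"string"},"quiet":{"type":"boolean"},"lines":{"type":"string"}},"required":["segments"],"additionalProperties":false}. segments is a list that holds a single list of rows (three levels of brackets), with 1 to 20 rows, each of 7 numbers: a rotation vector rx, ry, rz in normalised numbers (1 is 360 degrees), then dx, dy, dz in shares of 0.8 m (1.0 is 0.8 m), then the opening from 0.0 (shut) to 1.0 (fully open); each row is the pose to reach, as a shift and turn from the pose commanded when the call began, along the tool's axes at that moment; what a row does not reach only later rows make up. A row lasts 1/10 s, in which the tool goes at most 0.05 m and 0.15 rad, less where a joint would pass 70% of its speed; a pose out of reach is approached as far as the arm can. The fingers move at their own pace and stop on an object; squeeze is the grip in N (left out, the last holds). Time passes only in rows, so rows that do not move let the fingers close. The tool returns the time, the measured TCP pose, the force, the opening and the grip force at its end. only (a regular expression) keeps the lines of the reply that match it, lines (a string "A,B") keeps lines A to B, and quiet returns only ok. Input that does not fit is refused with a message, and nothing moves.
- status.sense(): the state, without advancing time (a new reading comes with each control period).
- cams.grab_frame(name): name is "scene" or "top" or "wrist"; returns a dict with "color" (420x560x3 uint8, red, green, blue), "fx", "fy", "cx", "cy" (pixels), "dist" ([k1, k2, p1, p2, k3] as OpenCV has them; the pictures are not rectified), "origin" and "attitude" of the camera in the world. Camera axes: x right, y down, z forward; pixel columns grow to the right and rows downward; lengths in m; the calibration is good to about 2 mm. A picture is of the moment at which its call begins. There is no depth.
- bot.close_job(): hands the job in; it is judged then, once.
The state is a dict: "time_s": time; "joint_pos": joint angles; "qvel": joint speeds; "tau": joint torques, N m; "position": TCP position; "ee_rot": TCP orientation; "contact_force": force on the tool from outside, world axes, zero at the start; "torque": the same for the moment, N m; "gripper_width": opening from 0.0 (shut) to 1.0 (fully open); "finger_force": force on a finger pad.
Only numpy, scipy, OpenCV 4.12 (cv2) and the standard library are available. Lean on these libraries where they do the work, as an engineer would, in place of code of your own. Each camera call takes 0.05 s, during which the arm holds its last target. There are 200 camera calls.

### The job

At the shoe-repair counter, take the D-shaped wooden heel block out of the parts tray and set it fully down in the jig's D-shaped pocket, let go, then take the D-shaped rubber top piece from the tray and lay it flat on the block, flush with it all round, rounded back over rounded back. Leave the round block and the oblong rubber piece where they lie in the tray, and leave the tin, bottle and hammer alone.

Things in the scene. Friction and masses are not known exactly. Their poses are not given: they have to be found in the camera images.
- tray: Fixed plywood parts tray, 245 x 245 x 22 mm, open on top; 5 mm walls, dividers and floor; four compartments 115 x 115 mm, centred 60 mm either side of the middle in x and y. Floor 5 mm above the table. Each holds one part lying flat, z up; which is where varies. Origin: centre of underside. Tray and jig swap sides (left, right).
- heel_block: Loose D-shaped wooden block with two thin dark seams, 44 x 44 mm in plan, 28 mm tall, 40 g. Origin on the underside; z up; x points to the rounded back, a half circle of radius 22 mm about the origin. Side faces at y = +-22 mm are flat from x = -22 to 0; flat front at x = -22 mm. Starts within 0.4 rad of the tray's x.
- block_back (a point): Point on the heel block's underside edge at the crown of its rounded back: 22 mm from its origin along its x.
- top_piece: Loose D-shaped flat black rubber top piece, 10 mm thick, same plan outline, origin (on the underside) and axes as the heel block, about 22 g. It starts turned at most 0.4 rad from the tray's x.
- top_piece_back (a point): Point on the top piece's underside edge at the crown of its rounded back: 22 mm from its origin along its x.
- jig: Fixed heel-building jig: aluminium plate 110 x 100 x 12 mm carrying a D-shaped steel fence, 6 mm thick and 9 mm high above the plate, around the pocket; 3 mm bolt heads in the corners. Origin: centre of underside. x points to the pocket's rounded end. Turned up to 0.35 rad.
- pocket (a point): Centre of the jig's pocket floor, 12 mm above the table: the heel block's origin belongs here. x points to the rounded end, z up. The pocket is the block's outline plus 2.5 mm all round, 9 mm deep, square-edged; the seated block stands 19 mm above the fence.
- round_block: Bystander in the tray: loose upright round wooden block, 36 mm across, 34 mm tall. Origin: centre of its underside.
- oblong_piece: Bystander in the tray: loose oblong black rubber piece lying flat, 56 mm (x) by 26 mm (y), 10 mm thick. Origin: centre of its underside.
- polish_tin: Bystander: loose low round tin, 72 mm across, 30 mm tall, beyond the work. Origin: centre of its underside.
- care_bottle: Bystander: loose upright white bottle, 48 mm across, 130 mm tall, well to the left. Origin: centre of its underside.
- hammer: Bystander: loose hammer lying on the counter well to the right, handle along its x. Origin: on its underside.

How it is judged:
On the way, in this order (a step that is already met when the one before it is completed fails the run):
1. the heel block stands fully down in the pocket, let go, the top piece not yet on it (z of heel_block in the frame of pocket between -0.003 and 0.003 m and horizontal distance between heel_block and pocket below 0.006 m and angle between heel_block's own z axis and vertical below 0.08 rad and angle between the x axis of heel_block and the x axis of pocket, either way round below 0.25 rad and contact force between the fingers and heel_block below 0.1 N and horizontal distance between top_piece and pocket above 0.05 m), for 0.2 s.
2. the top piece lies flush on the seated block, let go (z of heel_block in the frame of pocket between -0.003 and 0.003 m and horizontal distance between heel_block and pocket below 0.006 m and angle between heel_block's own z axis and vertical below 0.08 rad and angle between the x axis of heel_block and the x axis of pocket, either way round below 0.25 rad and z of top_piece in the frame of heel_block between 0.025 and 0.031 m and horizontal distance between top_piece and heel_block below 0.006 m and horizontal distance between top_piece_back and block_back below 0.009 m and angle between top_piece's own z axis and vertical below 0.1 rad and angle between the x axis of top_piece and the x axis of heel_block, either way round below 0.25 rad and contact force between the fingers and top_piece below 0.1 N), for 0.2 s.
At the end, for the whole second after the job is handed in: Block: on the pocket floor (3 mm), within 6 mm and 0.25 rad of the pocket, upright to 0.08 rad. Top piece: on the block (25 to 31 mm up it), origins within 6 mm, rounded backs within 9 mm, within 0.25 rad, level to 0.1 rad. Both released, under 20 mm/s (all of step 2 and linear speed of each of heel_block, top_piece below 0.02 m/s and contact force between the fingers and heel_block below 0.1 N); the robot touches nothing.
It fails at once if the round heel block is moved more than 30 mm (distance of round_block from where it was at the start of the episode above 0.03 m).
It fails at once if the oblong rubber piece is moved more than 30 mm (distance of oblong_piece from where it was at the start of the episode above 0.03 m).
It fails at once if the polish tin is moved more than 30 mm (distance of polish_tin from where it was at the start of the episode above 0.03 m).
It fails at once if the care bottle is moved more than 30 mm (distance of care_bottle from where it was at the start of the episode above 0.03 m).
It fails at once if the hammer is moved more than 30 mm (distance of hammer from where it was at the start of the episode above 0.03 m).
It also fails if it takes over 58 s, if anything falls off the work surface, if the arm or the gripper's body presses on something with over 40 N, if the wrist force passes 120 N, or if a joint passes its speed limit or range.

## Working session

There is one attempt and no reset: what is moved stays moved. The work goes in short steps, Python scripts to look and compute and a tool call to move; the robot and the scene stay as the last step left them, time stands still between calls to the robot, and variables do not carry over. Pictures are saved under pics/ and viewed, at most 12 in all, crops included, and the job is handed in when it is done.

```bash
ls; mkdir -p pics
```

Run:
```python
from bench import bot, cams, status
import cv2
print(status.sense())
import numpy as np
for n in ["top","scene"]:
    f=cams.grab_frame(n)
    print(n,{k:v for k,v in f.items() if k!="color"})
    cv2.imwrite(f"pics/{n}0.png",f["color"][:,:,::-1])
```

```text
bench.py
pics
{'time_s': 0.0, 'joint_pos': array([ 1.09507155e+00,  2.64747908e-01,  1.60533496e+00, -3.28439253e-07,
        1.27366886e+00, -3.68778003e-02]), 'qvel': array([ 0.00039107, -0.00026101, -0.00025347, -0.00050466,  0.00215767,
       -0.00152024]), 'tau': array([-4.28813883e-04, -5.02132988e+01, -3.56872201e+01,  7.28322496e-02,
        2.97672220e-02, -1.75746150e-04]), 'position': array([0.2864796, 0.6104357, 0.2374126]), 'ee_rot': array([-3.13943503e+00, -7.92902404e-05,  2.70274569e+00]), 'contact_force': array([-0.03943726,  0.13562911,  0.14213707]), 'torque': array([-0.0023751 , -0.04016094, -0.08488727]), 'finger_force': 0.0, 'gripper_width': 1.001430147484615}
top {'fx': 383.3057503002118, 'fy': 383.3057503002118, 'cx': 280.67819229203155, 'cy': 219.5089934948313, 'dist': array([-0.08015008,  0.        ,  0.        ,  0.        ,  0.        ]), 'origin': array([0.52591294, 0.0120808 , 1.12318048]), 'attitude': array([-3.05524701, -0.0221039 , -1.59110999])}
scene {'fx': 407.03420056303617, 'fy': 407.03420056303617, 'cx': 283.3441381776006, 'cy': 214.37537210078958, 'dist': array([-0.07507368,  0.        ,  0.        ,  0.        ,  0.        ]), 'origin': array([ 0.93937853, -0.56508959,  0.80536142]), 'attitude': array([-2.45571905, -0.01303379,  0.55029605])}
```

View pics/top0.png

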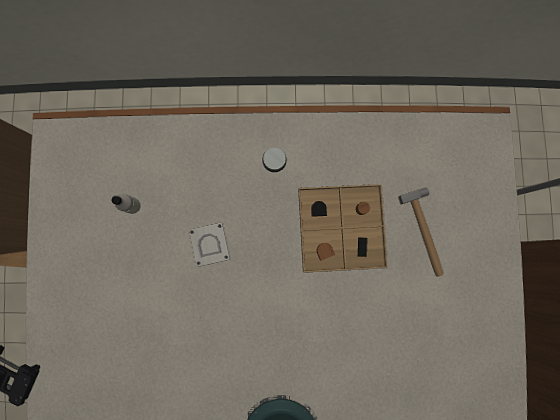

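View pics/scene0.png

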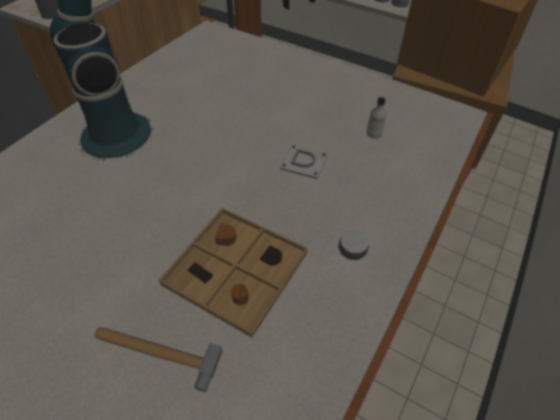

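The top view shows the jig at about (210,244), rounded end up (+x). In the tray, the heel block is at (325,251), the black D at (319,209), the round block at (363,208) and the oblong at (362,247). The scene view agrees.

Create h.py:
```python
import numpy as np, cv2
from scipy.spatial.transform import Rotation as R
from bench import bot, cams, status
def rot(a): return R.from_euler('xyz',a).as_matrix()
def K(f): return np.array([[f["fx"],0,f["cx"]],[0,f["fy"],f["cy"]],[0,0,1]])
def rays(f,uv):
    p=cv2.undistortPoints(np.array(uv,float).reshape(-1,1,2),K(f),f["dist"]).reshape(-1,2)
    d=np.c_[p,np.ones(len(p))]@rot(f["attitude"]).T
    return d/np.linalg.norm(d,axis=1)[:,None]
def plane(f,uv,z):
    d=rays(f,uv); o=np.array(f["origin"]); return o+d*((z-o[2])/d[:,2])[:,None]
def tri(f1,uv1,f2,uv2):
    out=[]
    for a,b in zip(rays(f1,uv1),rays(f2,uv2)):
        o1,o2=f1["origin"],f2["origin"]
        s=np.linalg.lstsq(np.c_[a,-b],o2-o1,rcond=None)[0]
        p,q=o1+s[0]*a,o2+s[1]*b; out.append([*(p+q)/2,np.linalg.norm(p-q)])
    return np.array(out)
def local(dworld,yaw_new=None):
    "world shift -> tool axes, using the measured pose"
    s=status.sense(); M=rot(s["ee_rot"]); return M.T@np.array(dworld)
```

Run:
```python
from h import *
np.set_printoptions(precision=4,suppress=True)
f=cams.grab_frame("top"); g=cams.grab_frame("scene")
print(plane(f,[[210,244],[194,231],[222,225],[200,264],[227,258]],.012))
print(plane(f,[[325,251]],.033),plane(f,[[319,209]],.015))
print(tri(f,[[210,244],[319,209],[325,251],[342,228]],g,[[304,159],[272,256],[226,232],[234,268]]))
w=cams.grab_frame("wrist"); s=status.sense()
M=rot(s["ee_rot"]); print(M,M.T@(w["origin"]-s["position"]),M.T@rot(w["attitude"]),w["fx"],w["cx"],w["cy"])
```

```text
[[0.5543 0.1914 0.012 ]
 [0.5928 0.2377 0.012 ]
 [0.6087 0.1562 0.012 ]
 [0.4972 0.2207 0.012 ]
 [0.5131 0.1426 0.012 ]]
[[ 0.5275 -0.1383  0.033 ]] [[ 0.6501 -0.1268  0.015 ]]
[[ 0.5549  0.1907  0.0194  0.0018]
 [ 0.651  -0.1269  0.0115  0.0013]
 [ 0.5283 -0.1381  0.0301  0.002 ]
 [ 0.5931 -0.1955  0.003   0.0023]]
[[-0.9053  0.4249 -0.0005]
 [ 0.4249  0.9053 -0.0009]
 [ 0.0001 -0.0011 -1.    ]] [ 0.0751  0.0003 -0.1465] [[ 0.0015 -0.9562 -0.2928]
 [ 1.      0.0018 -0.0007]
 [ 0.0012 -0.2928  0.9562]] 320.5017302755075 280.20918437175527 214.21919129186492
```

The rows are not in the units I measure in: shifts go in shares of 0.8 m and turns go in shares of 360 degrees. I convert before sending: -0.423 m / 0.8 = -0.5288, 0.03 m / 0.8 = 0.0375, -0.6 rad / 6.2832 = -0.0955.

Emit:
jog_arm([
  [[0,0,-0.0955,-0.5288,-0.3325,0.0375,0.7],[0,0,-0.0955,-0.5288,-0.3325,0.0375,0.7],[0,0,-0.0955,-0.5288,-0.3325,0.0375,0.7],[0,0,-0.0955,-0.5288,-0.3325,0.0375,0.7],[0,0,-0.0955,-0.5288,-0.3325,0.0375,0.7],[0,0,-0.0955,-0.5288,-0.3325,0.0375,0.7],[0,0,-0.0955,-0.5288,-0.3325,0.0375,0.7],[0,0,-0.0955,-0.5288,-0.3325,0.0375,0.7],[0,0,-0.0955,-0.5288,-0.3325,0.0375,0.7],[0,0,-0.0955,-0.5288,-0.3325,0.0375,0.7],[0,0,-0.0955,-0.5288,-0.3325,0.0375,0.7],[0,0,-0.0955,-0.5288,-0.3325,0.0375,0.7],[0,0,-0.0955,-0.5288,-0.3325,0.0375,0.7],[0,0,-0.0955,-0.5288,-0.3325,0.0375,0.7]],
])

```text
time_s: 1.65
position: [0.5559, 0.192, 0.2088]
ee_rot: [3.141, -0.0, -2.978]
contact_force: [0.8, 0.7, -0.2]
gripper_width: 0.698
finger_force: 0.0
```

Run:
```python
from h import *
import pickle
f=cams.grab_frame("wrist"); pickle.dump(f,open("jA.pkl","wb")); cv2.imwrite("pics/jA.png",f["color"][:,:,::-1])
print(status.sense()["position"],status.sense()["ee_rot"])
```

```text
[0.55594157 0.19206937 0.20884737] [ 3.14125543e+00  2.78108454e-05 -2.97819744e+00]
```

View pics/jA.png

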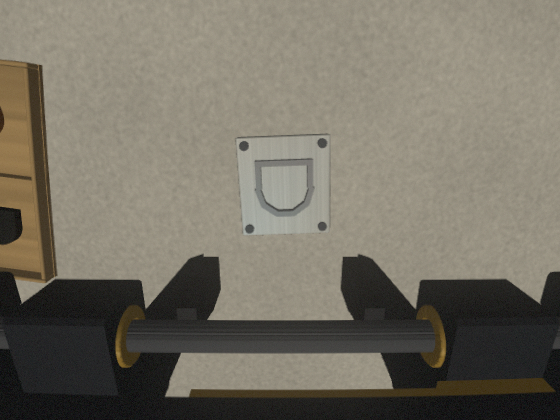

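The wrist view shows the jig plate at about (238–330, 134–235), with four dark bolts in the corners. The fence is at (255–313, 159–216), with its rounded end down in the image (+x world). I'll take a second view from a shifted, lower pose.

In the tool's units: 0.06 m / 0.8 = 0.075, -0.059 m / 0.8 = -0.0738.

Emit:
jog_arm([
  [[0,0,0,0.0125,-0.0738,0.075,0.7],[0,0,0,0.0125,-0.0738,0.075,0.7],[0,0,0,0.0125,-0.0738,0.075,0.7],[0,0,0,0.0125,-0.0738,0.075,0.7]],
])

```text
time_s: 2.1
position: [0.5557, 0.1316, 0.1485]
ee_rot: [3.141, -0.001, -2.98]
contact_force: [0.1, 0.2, 0.7]
gripper_width: 0.699
finger_force: 0.0
```

Add to h.py:
```python
def blobs(mask,lo,hi):
    cs,_=cv2.findContours(mask.astype(np.uint8),cv2.RETR_EXTERNAL,cv2.CHAIN_APPROX_NONE)
    return [c for c in cs if lo<cv2.contourArea(c)<hi]
def cen(c):
    m=cv2.moments(c); return [m["m10"]/m["m00"],m["m01"]/m["m00"]]
```

Run:
```python
from h import *
import pickle
np.set_printoptions(precision=4,suppress=True)
B=pickle.load(open("jA.pkl","rb")); A=cams.grab_frame("wrist"); pickle.dump(A,open("jB.pkl","wb"))
cv2.imwrite("pics/jB.png",A["color"][:,:,::-1])
P=[]
for f in (B,A):
    g=cv2.cvtColor(f["color"],cv2.COLOR_RGB2GRAY)
    # plate-ish window from the coarse jig pose
    cam=rot(f["attitude"]); 
    bl=[cen(c) for c in blobs(g<95,25,400)]
    w=plane(f,bl,.015) if bl else np.zeros((0,3))
    k=[(x,u) for x,u in zip(w,bl) if np.hypot(x[0]-.555,x[1]-.191)<.07]
    for x,u in k: print(np.round(u,1),x)
    print()
```

```text
[249.2 228.3] [0.6067 0.165  0.015 ]
[321.6 225.6] [0.5901 0.2448 0.015 ]
[286.4 207.4] [0.5757 0.2022 0.015 ]
[243.4 145.4] [0.5167 0.1465 0.015 ]
[321.7 142.6] [0.5005 0.2267 0.015 ]

[305.8 259.2] [0.6065 0.1648 0.015 ]
[391.  256.1] [0.5902 0.2448 0.015 ]
[364.5 225.4] [0.5641 0.2122 0.015 ]
[352.9 179.9] [0.5242 0.1919 0.015 ]
[304.2 163.3] [0.5168 0.1465 0.015 ]
[397.4 160. ] [0.5005 0.2265 0.015 ]
```

View pics/jB.png

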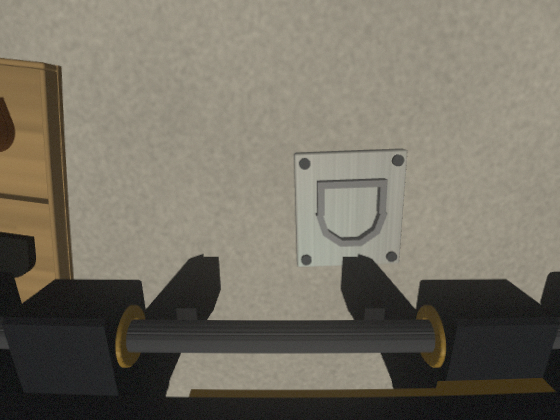

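The second view shows the plate at (295–405, 150–267), with the fence's outer front corners at (317,180) and (386,179) and its back at (351,246). The bolts agree between both views to 0.3 mm. That puts the centre near (0.5535, 0.1957) with a yaw of about 0.20.

In the tool's units: -0.208 m / 0.8 = -0.26, 0.04 m / 0.8 = 0.05.

Emit:
jog_arm([
  [[0,0,0,0.05,-0.26,-0.025,0.7],[0,0,0,0.05,-0.26,-0.025,0.7],[0,0,0,0.05,-0.26,-0.025,0.7],[0,0,0,0.05,-0.26,-0.025,0.7],[0,0,0,0.05,-0.26,-0.025,0.7],[0,0,0,0.05,-0.26,-0.025,0.7],[0,0,0,0.05,-0.26,-0.025,0.7]],
])

```text
time_s: 2.85
position: [0.551, -0.0797, 0.1696]
ee_rot: [3.141, 0.002, -2.98]
contact_force: [-0.0, 0.5, 0.3]
gripper_width: 0.695
finger_force: 0.0
```

Run:
```python
from h import *
import pickle
np.set_printoptions(precision=4,suppress=True)
A=pickle.load(open("jA.pkl","rb"));B=pickle.load(open("jB.pkl","rb"))
a=[[249.2,228.3],[321.6,225.6],[243.4,145.4],[321.7,142.6]];b=[[305.8,259.2],[391,256.1],[304.2,163.3],[397.4,160]]
print(tri(A,a,B,b))
c=np.array([.5535,.1957]); y=.2; T=np.array([[np.cos(y),-np.sin(y)],[np.sin(y),np.cos(y)]])
fe=plane(B,[[317,180],[386,179],[351,246]],.021); print((fe[:,:2]-c)@T)
print(tri(A,[[255,160],[313,159],[285,216]],B,[[317,180],[386,179],[351,246]]))
f=cams.grab_frame("wrist"); pickle.dump(f,open("bA.pkl","wb")); cv2.imwrite("pics/bA.png",f["color"][:,:,::-1])
```

```text
[[0.6071 0.165  0.0137 0.0001]
 [0.5902 0.2448 0.0151 0.0001]
 [0.5168 0.1465 0.0149 0.0001]
 [0.5005 0.2267 0.0143 0.0001]]
[[-0.0317 -0.0305]
 [-0.0305  0.0296]
 [ 0.0312  0.0007]]
[[0.5299 0.1606 0.0135 0.0002]
 [0.5187 0.221  0.0144 0.0001]
 [0.583  0.2018 0.0237 0.0001]]
```

Emit:
jog_arm([
  [[0,0,0,0.0163,-0.0988,0,0.7],[0,0,0,0.0163,-0.0988,0,0.7],[0,0,0,0.0163,-0.0988,0,0.7],[0,0,0,0.0163,-0.0988,0,0.7]],
])

```text
time_s: 3.3
position: [0.5502, -0.1595, 0.1684]
ee_rot: [3.14, -0.0, -2.98]
contact_force: [-0.5, 0.9, -0.8]
gripper_width: 0.7
finger_force: 0.0
```

Run:
```python
from h import *
import pickle
f=cams.grab_frame("wrist"); pickle.dump(f,open("bB.pkl","wb")); cv2.imwrite("pics/bB.png",f["color"][:,:,::-1])
```

```text
(no output)
```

View pics/bA.png

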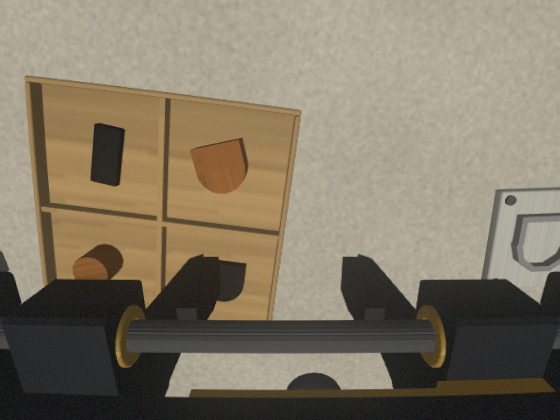

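View pics/bB.png

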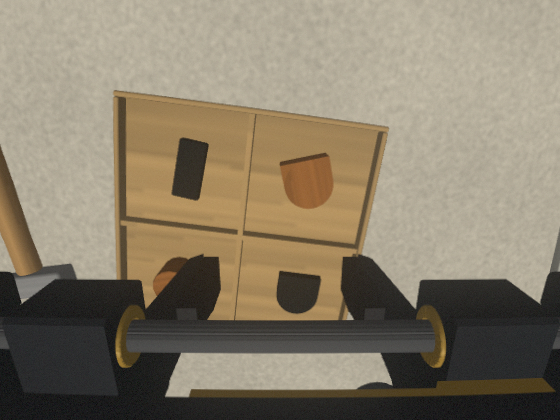

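In views A and B the block is at about (220,168) and (307,182), with its front (dark strip) up in the image and its rounded back down. The black D is at (298,290) in B. Next I'll segment the block's top face and triangulate its front corners.

Run:
```python
from h import *
import pickle
np.set_printoptions(precision=4,suppress=True)
A=pickle.load(open("bA.pkl","rb"));B=pickle.load(open("bB.pkl","rb"))
for f,pts in((A,[(220,175),(215,148),(250,180),(270,150)]),(B,[(307,185),(305,160),(345,180),(350,160)])):
    h=cv2.cvtColor(f["color"],cv2.COLOR_RGB2HSV)
    print([tuple(h[v,u]) for u,v in pts])
# column profile through the front edge
h=cv2.cvtColor(B["color"],cv2.COLOR_RGB2HSV); print([tuple(map(int,h[v,300])) for v in range(150,172)])
h=cv2.cvtColor(A["color"],cv2.COLOR_RGB2HSV); print([tuple(map(int,h[v,215])) for v in range(138,160)])
```

```text
[(np.uint8(14), np.uint8(164), np.uint8(146)), (np.uint8(13), np.uint8(161), np.uint8(139)), (np.uint8(18), np.uint8(119), np.uint8(171)), (np.uint8(18), np.uint8(115), np.uint8(160))]
[(np.uint8(14), np.uint8(162), np.uint8(153)), (np.uint8(13), np.uint8(141), np.uint8(98)), (np.uint8(18), np.uint8(115), np.uint8(160)), (np.uint8(18), np.uint8(119), np.uint8(161))]
[(18, 117, 163), (18, 117, 161), (18, 120, 160), (19, 114, 159), (18, 118, 160), (17, 118, 162), (18, 119, 159), (18, 123, 139), (14, 146, 82), (15, 147, 85), (16, 145, 81), (14, 145, 97), (14, 160, 139), (14, 158, 150), (13, 158, 150), (14, 164, 149), (14, 160, 151), (14, 167, 150), (14, 160, 151), (14, 164, 151), (14, 162, 151), (14, 158, 153)]
[(18, 119, 154), (18, 116, 156), (18, 118, 155), (18, 121, 158), (18, 125, 157), (16, 133, 117), (14, 149, 111), (14, 157, 141), (14, 161, 138), (14, 161, 138), (13, 161, 139), (13, 159, 143), (15, 165, 141), (14, 165, 141), (15, 163, 142), (14, 163, 141), (14, 165, 144), (14, 162, 145), (14, 162, 142), (14, 161, 141), (14, 162, 143), (15, 169, 140)]
```

Add to h.py:
```python
def top_face(f,mask,near,z,lo=300,hi=20000):
    "plane contour, centroid, minAreaRect of the blob nearest to world xy 'near'"
    bl=blobs(cv2.morphologyEx(mask.astype(np.uint8),cv2.MORPH_OPEN,np.ones((3,3))),lo,hi)
    c=min(bl,key=lambda c:np.hypot(*(plane(f,[cen(c)],z)[0,:2]-near)))
    p=plane(f,c.reshape(-1,2),z)[:,:2]*1000
    r=cv2.minAreaRect(p.astype(np.float32)); m=cen(p.astype(np.float32).reshape(-1,1,2))
    return c,p,np.array(m)/1000,r,cv2.contourArea(p.astype(np.float32))
```

Run:
```python
from h import *
import pickle
np.set_printoptions(precision=4,suppress=True)
F=[pickle.load(open(n,"rb")) for n in("bA.pkl","bB.pkl")]
q=[]
for f in F:
    h=cv2.cvtColor(f["color"],cv2.COLOR_RGB2HSV)
    m=(h[...,0]<17)&(h[...,1]>138)&(h[...,2]>118)
    c,p,ce,r,a=top_face(f,m,(.5275,-.138),.033)
    print("cen",ce,"rect",r,"area",a)
    ap=cv2.approxPolyDP(c,4,True).reshape(-1,2); print(ap.tolist())
    up=sorted(ap.tolist(),key=lambda t:t[1])[:2]; up.sort(); up.append(cen(c)); q.append(up)
print(tri(F[0],q[0],F[1],q[1]))
for k in(0,1):
    w=plane(F[k],q[k],.033); e=w[1]-w[0]; print(w, np.linalg.norm(e), "front-edge yaw",np.arctan2(e[1],e[0])-np.pi/2)
# tray rim corners at z .022
print(plane(F[1],[[115,93],[387,128]],.022))
```

```text
cen [ 0.5282 -0.138 ] rect ((530.050048828125, -137.3702392578125), (43.92727279663086, 44.08014678955078), 21.242168426513672) area 1654.4571207383415
[[238, 140], [190, 150], [199, 180], [213, 192], [231, 191], [243, 179]]
cen [ 0.5281 -0.1379] rect ((529.8526000976562, -137.1973419189453), (43.731204986572266, 43.91817855834961), 20.999610900878906) area 1650.9009319447214
[[328, 157], [280, 166], [294, 204], [311, 208], [328, 198]]
[[ 0.5174 -0.165   0.0334  0.    ]
 [ 0.5026 -0.1247  0.0324  0.0005]
 [ 0.5276 -0.138   0.0333  0.0001]]
[[ 0.5175 -0.1651  0.033 ]
 [ 0.5023 -0.1247  0.033 ]
 [ 0.5277 -0.1381  0.033 ]] 0.04321376574697197 front-edge yaw 0.35907670127148017
[[ 0.5175 -0.165   0.033 ]
 [ 0.5028 -0.1248  0.033 ]
 [ 0.5276 -0.138   0.033 ]] 0.04273491445576163 front-edge yaw 0.34962978302688685
[[ 0.4791 -0.3168  0.022 ]
 [ 0.47   -0.0763  0.022 ]]
```

The block's origin is at (0.530, −0.137) with its top at z 0.033 (triangulated) and a yaw of about 0.36. The 44 x 44 outline checks out. I'll hover above it, then descend.

In the tool's units: 0.11 m / 0.8 = 0.1375, 0.08 m / 0.8 = 0.1, -0.2 rad / 6.2832 = -0.0318.

Emit:
jog_arm([
  [[0,0,-0.0318,0.0313,0.0288,0.05,0.65],[0,0,-0.0318,0.0313,0.0288,0.1,0.65],[0,0,-0.0318,0.0313,0.0288,0.1375,0.65],[0,0,-0.0318,0.0313,0.0288,0.1375,0.65],[0,0,-0.0318,0.0313,0.0288,0.1375,0.65],[0,0,-0.0318,0.0313,0.0288,0.1375,0.65]],
], squeeze=20)

```text
time_s: 3.95
position: [0.5237, -0.1422, 0.0608]
ee_rot: [-3.14, 0.003, -2.779]
contact_force: [0.4, -0.1, 0.0]
gripper_width: 0.651
finger_force: 0.0
```

In the tool's units: 0.043 m / 0.8 = 0.0538, 0.001 m / 0.8 = 0.0013.

Emit:
jog_arm([
  [[0,0,0,0.0013,0.0013,0.025,0.65],[0,0,0,0.0013,0.0013,0.0438,0.65],[0,0,0,0.0013,0.0013,0.0538,0.65],[0,0,0,0.0013,0.0013,0.0538,0.65],[0,0,0,0.0013,0.0013,0.0538,0.65],[0,0,0,0.0013,0.0013,0.0538,0.4],[0,0,0,0.0013,0.0013,0.0538,0.4],[0,0,0,0.0013,0.0013,0.0538,0.4],[0,0,0,0.0013,0.0013,0.0538,0.4],[0,0,0,0.0013,0.0013,0.0538,0.4],[0,0,0,0.0013,0.0013,0.0538,0.4]],
], squeeze=20)

```text
time_s: 5.05
position: [0.521, -0.142, 0.0164]
ee_rot: [-3.141, 0.001, -2.78]
contact_force: [-0.6, 0.2, 5.4]
gripper_width: 0.498
finger_force: 20.0
```

In the tool's units: 0.3055 m / 0.8 = 0.3819, -0.14 m / 0.8 = -0.175, 0.162 rad / 6.2832 = 0.0258.

Emit:
jog_arm([
  [[0,0,0,0,0,-0.025,0.4],[0,0,0,0,0,-0.075,0.4],[0,0,0.008,-0.025,0.055,-0.075,0.4],[0,0,0.0159,-0.05,0.11,-0.075,0.4],[0,0,0.0258,-0.075,0.1625,-0.075,0.4],[0,0,0.0258,-0.1,0.2175,-0.075,0.4],[0,0,0.0258,-0.125,0.2725,-0.075,0.4],[0,0,0.0258,-0.15,0.3275,-0.075,0.4],[0,0,0.0258,-0.175,0.3819,-0.075,0.4],[0,0,0.0258,-0.175,0.3819,-0.075,0.4],[0,0,0.0258,-0.175,0.3819,-0.075,0.4],[0,0,0.0258,-0.175,0.3819,-0.075,0.4]],
])

```text
time_s: 6.25
position: [0.5427, 0.1925, 0.075]
ee_rot: [-3.141, -0.002, -2.943]
contact_force: [-0.1, -0.1, -1.4]
gripper_width: 0.496
finger_force: 20.0
```

Run:
```python
from h import *
import pickle
f=cams.grab_frame("wrist"); pickle.dump(f,open("hA.pkl","wb")); cv2.imwrite("pics/hA.png",cv2.resize(f["color"][100:340,130:430,::-1],None,fx=2.4,fy=2.4))
s=status.sense(); print(s["position"],s["ee_rot"],s["contact_force"])
```

```text
[0.54283578 0.19208713 0.0751279 ] [-3.14110389e+00 -1.38289486e-03 -2.94350338e+00] [ 0.20961791 -0.03417711 -0.69492261]
```

View pics/hA.png

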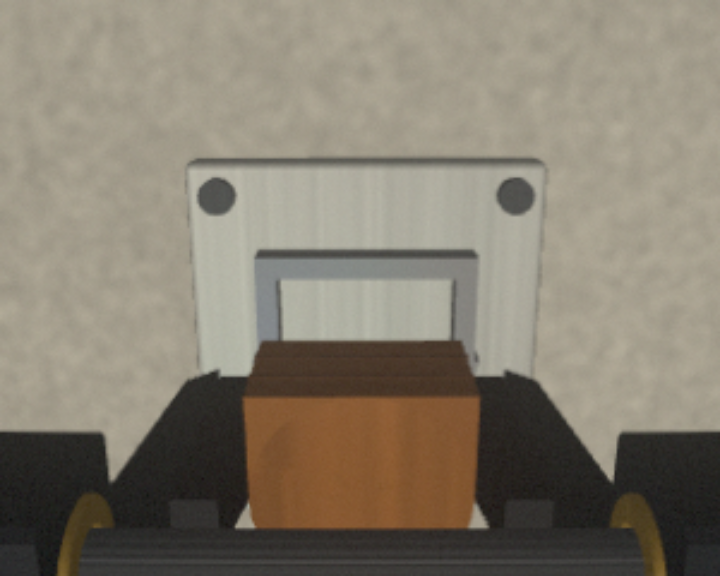

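The held block's front face is visible. Its bottom corners are at crop (260,342) and (463,342), its top corners at (245,397) and (479,397), and the fence is behind it. I'll check its offset from the pocket.

Run:
```python
from h import *
import pickle
np.set_printoptions(precision=4,suppress=True)
f=pickle.load(open("hA.pkl","rb")); s=status.sense()
to=lambda p:np.array(p)/2.4+[130,100]
y=.2;ex=np.array([np.cos(y),np.sin(y)]);ey=np.array([-ex[1],ex[0]]);c=np.array([.5535,.1957])
for n,p in(("bot",[(260,342),(463,342)]),("top",[(245,397),(479,397)])):
    for z in np.arange(.052,.1,.004):
        w=plane(f,to(p),z)
        L=np.linalg.norm(w[1]-w[0])
        if abs(L-.044)<.0012:
            m=w[:,:2].mean(0)-c; e=w[1]-w[0]
            print(n,round(z,3),L,"front mid in pocket frame",m@ex,m@ey,"yaw",np.arctan2(e[1],e[0])-np.pi/2)
w=plane(f,to([(217,196),(515,195)]),.015); print("bolts",w)
```

```text
bot 0.064 0.04478770547440891 front mid in pocket frame -0.022420882347520456 -0.0008342194691819118 yaw 0.20093791252069204
bot 0.068 0.04365279863461236 front mid in pocket frame -0.024033283412217017 -0.0008363847260052298 yaw 0.20093791252069093
top 0.088 0.04482346009423299 front mid in pocket frame -0.020767037373606443 -0.0007418288931079313 yaw 0.20100873108661466
top 0.092 0.04348399784654358 front mid in pocket frame -0.022717961278796994 -0.000747143290292661 yaw 0.20100873108661688
bolts [[0.517  0.1472 0.015 ]
 [0.5005 0.2269 0.015 ]]
```

In the tool's units: 0.0505 m / 0.8 = 0.0631, 0.0008 m / 0.8 = 0.001.

Emit:
jog_arm([
  [[0,0,0,-0.0006,0.001,0.025,0.4],[0,0,0,-0.0006,0.001,0.0438,0.4],[0,0,0,-0.0006,0.001,0.0525,0.4],[0,0,0,-0.0006,0.001,0.0575,0.4],[0,0,0,-0.0006,0.001,0.0606,0.4],[0,0,0,-0.0006,0.001,0.0631,0.4],[0,0,0,-0.0006,0.001,0.0631,0.4],[0,0,0,-0.0006,0.001,0.0631,0.4]],
])

```text
time_s: 7.1
position: [0.5441, 0.1945, 0.0257]
ee_rot: [3.142, 0.001, -2.942]
contact_force: [-0.9, 0.7, -1.2]
gripper_width: 0.498
finger_force: 20.0
```

In the tool's units: 0.002 m / 0.8 = 0.0025, 0.001 m / 0.8 = 0.0013.

Emit:
jog_arm([
  [[0,0,0,0,0,0.0013,0.4],[0,0,0,0,0,0.0025,0.4],[0,0,0,0,0,0.0025,0.4],[0,0,0,0,0,0.0025,0.4]],
])

```text
time_s: 7.5
position: [0.5439, 0.1945, 0.0234]
ee_rot: [3.141, 0.001, -2.942]
contact_force: [0.3, 0.4, 1.0]
gripper_width: 0.491
finger_force: 20.0
```

In the tool's units: -0.12 m / 0.8 = -0.15, -0.08 m / 0.8 = -0.1.

Emit:
jog_arm([
  [[0,0,0,0,0,0,0.55],[0,0,0,0,0,0,0.6],[0,0,0,0,0,0,0.6],[0,0,0,0,0,-0.0125,0.6],[0,0,0,0,0,-0.05,0.6],[0,0,0,0,0,-0.1,0.6],[0,0,0,0,0,-0.15,0.6],[0,0,0,0,0,-0.15,0.6],[0,0,0,0,0,-0.15,0.6]],
])

```text
time_s: 8.4
position: [0.5449, 0.1947, 0.1454]
ee_rot: [3.141, 0.004, -2.942]
contact_force: [-0.4, 0.7, -0.8]
gripper_width: 0.601
finger_force: 0.0
```

Create blk.py:
```python
from h import *
np.set_printoptions(precision=4,suppress=True)
f=cams.grab_frame("wrist"); cv2.imwrite("pics/seat.png",cv2.resize(f["color"][100:340,130:430,::-1],None,fx=2.4,fy=2.4))
h=cv2.cvtColor(f["color"],cv2.COLOR_RGB2HSV)
m=(h[...,0]<17)&(h[...,1]>138)&(h[...,2]>118)
c,p,ce,r,a=top_face(f,m,(.5535,.1957),.040)
print("cen",ce,"rect",r,"area",a)
y=.2;ex=np.array([np.cos(y),np.sin(y)]);print("err",(np.array(r[0])/1000-[.5535,.1957])@np.c_[ex,[-ex[1],ex[0]]])
```

```bash
python3 blk.py
```

```text
cen [0.5512 0.1973] rect ((553.5704956054688, 196.28382873535156), (41.93278121948242, 42.784854888916016), 11.497243881225586) area 1393.4077290864661
err [0.0002 0.0006]
```

View pics/seat.png

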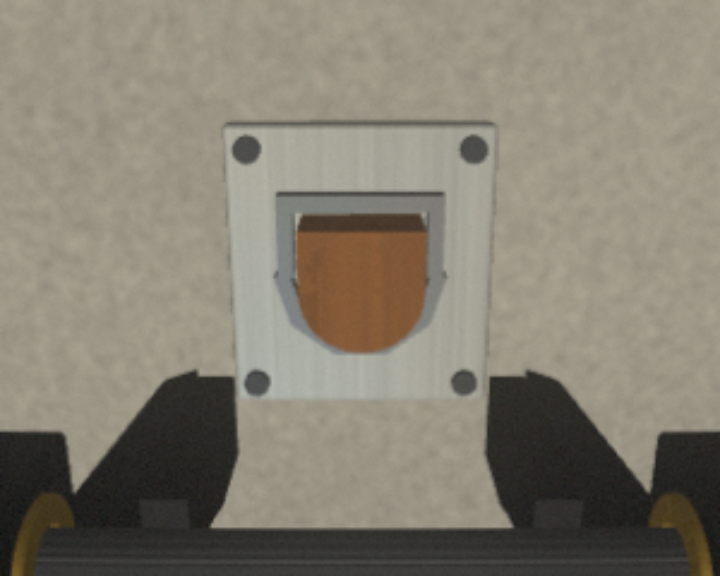

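The block sits inside the fence, with its top face at crop (298–427, 232–352), within about 1 mm of the pocket and square to it. I'll check its height with a second view on the way.

In the tool's units: -0.059 m / 0.8 = -0.0738, 0.012 m / 0.8 = 0.015.

```bash
python3 -c "
from h import *; import pickle
pickle.dump(cams.grab_frame('wrist'),open('sA.pkl','wb'))"
```

Emit:
jog_arm([
  [[0,0,0,0.015,-0.0625,0,0.65],[0,0,0,0.015,-0.0738,0,0.65],[0,0,0,0.015,-0.0738,0,0.65],[0,0,0,0.015,-0.0738,0,0.65]],
])

```text
time_s: 8.9
position: [0.543, 0.1342, 0.142]
ee_rot: [3.141, -0.002, -2.944]
contact_force: [0.3, -0.6, 0.1]
gripper_width: 0.651
finger_force: 0.0
```

Create front.py:
```python
from h import *; import pickle,sys
np.set_printoptions(precision=4,suppress=True)
def corners(f):
    h=cv2.cvtColor(f["color"],cv2.COLOR_RGB2HSV)
    m=((h[...,0]<17)&(h[...,1]>125)&(h[...,2]>100)).astype(np.uint8)
    bl=blobs(m,300,20000); c=min(bl,key=lambda c:np.hypot(*(plane(f,[cen(c)],.04)[0,:2]-[.5535,.1957])))
    ap=cv2.approxPolyDP(c,3,True).reshape(-1,2).tolist(); up=sorted(sorted(ap,key=lambda t:t[1])[:2]); low=c.reshape(-1,2)[c.reshape(-1,2)[:,1].argmax()].tolist()
    return up+[low]+[cen(c)]
A=pickle.load(open("sA.pkl","rb")); B=cams.grab_frame("wrist"); pickle.dump(B,open("sB.pkl","wb"))
a,b=corners(A),corners(B); print(a,b); w=tri(A,a,B,b); print(w, np.linalg.norm(w[1]-w[0]))
```

```bash
python3 front.py
```

```text
[[254, 199], [306, 199], [275, 248], [280.39798882681566, 221.52640595903165]] [[326, 216], [379, 215], [336, 259], [351.02103600232806, 234.6380643552008]]
[[0.5374 0.1712 0.0396 0.0012]
 [0.5274 0.2117 0.0446 0.0001]
 [0.5888 0.1984 0.0054 0.0018]
 [0.5508 0.196  0.0385 0.0016]] 0.042005472217200975
```

The triangulated top sits at about z 0.040, so the block is fully down. Next is the top piece: two wrist views above it.

In the tool's units: -0.24 m / 0.8 = -0.3, -0.056 m / 0.8 = -0.07.

Emit:
jog_arm([
  [[0,0,0,-0.07,-0.3,-0.0125,0.65],[0,0,0,-0.07,-0.3,-0.0125,0.65],[0,0,0,-0.07,-0.3,-0.0125,0.65],[0,0,0,-0.07,-0.3,-0.0125,0.65],[0,0,0,-0.07,-0.3,-0.0125,0.65],[0,0,0,-0.07,-0.3,-0.0125,0.65],[0,0,0,-0.07,-0.3,-0.0125,0.65],[0,0,0,-0.07,-0.3,-0.0125,0.65]],
])

```text
time_s: 9.75
position: [0.6455, -0.0884, 0.1525]
ee_rot: [3.14, -0.001, -2.941]
contact_force: [0.4, 0.3, -0.2]
gripper_width: 0.648
finger_force: 0.0
```

```bash
python3 -c "
from h import *; import pickle
pickle.dump(cams.grab_frame('wrist'),open('tA.pkl','wb'))"
```

Emit:
jog_arm([
  [[0,0,0,0.0125,-0.0738,0,0.65],[0,0,0,0.0125,-0.0738,0,0.65],[0,0,0,0.0125,-0.0738,0,0.65],[0,0,0,0.0125,-0.0738,0,0.65]],
])

```text
time_s: 10.2
position: [0.6476, -0.1484, 0.1531]
ee_rot: [3.141, -0.0, -2.942]
contact_force: [0.3, -0.5, -0.1]
gripper_width: 0.649
finger_force: 0.0
```

Run:
```python
from h import *; import pickle
np.set_printoptions(precision=4,suppress=True)
A=pickle.load(open("tA.pkl","rb")); B=cams.grab_frame("wrist"); pickle.dump(B,open("tB.pkl","wb"))
cv2.imwrite("pics/tB.png",np.hstack([A["color"],B["color"]])[:,:,::-1][::1,:, :][:, ::1][:420, :1120][::2, ::2].repeat(1,0))
q=[]
for f in (A,B):
    h=cv2.cvtColor(f["color"],cv2.COLOR_RGB2HSV)
    c,p,ce,r,a=top_face(f,h[...,2]<62,(.65,-.127),.015)
    print("cen",ce,"rect",r,"area",a)
    ap=cv2.approxPolyDP(c,3,True).reshape(-1,2); print(ap.tolist())
    q.append(sorted(sorted(ap.tolist(),key=lambda t:t[1])[:2])+[cen(c)])
    w=plane(f,q[-1],.015); e=w[1]-w[0]; print(np.linalg.norm(e),np.arctan2(e[1],e[0])-np.pi/2)
print(tri(A,q[0],B,q[1]))
```

```text
cen [ 0.6498 -0.1252] rect ((651.768310546875, -125.1278076171875), (44.37104034423828, 42.72282409667969), 1.539343237876892) area 1631.6912645713892
[[220, 174], [220, 213], [234, 223], [253, 220], [261, 210], [266, 182]]
0.04173535860442816 0.02559377841041588
cen [ 0.6499 -0.1251] rect ((651.507568359375, -125.26502990722656), (44.010101318359375, 42.89110565185547), 1.6286271810531616) area 1597.1433159629814
[[285, 185], [288, 188], [284, 190], [281, 207], [283, 221], [296, 232], [315, 230], [326, 216], [330, 192], [299, 186], [291, 189], [291, 185]]
0.005427189557793656 0.20119347486980388
[[ 0.632  -0.147   0.0109  0.0005]
 [ 0.7234 -0.1065 -0.4517  0.0019]
 [ 0.6492 -0.1253  0.0154  0.0001]]
```

View pics/tB.png

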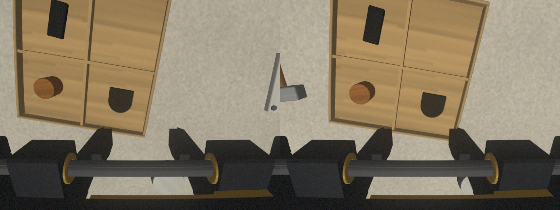

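In both views (half scale) the black D is at about (121,100) and (433,104), front edge up. The centroid triangulates to z 0.0154 (top face), with the origin near (0.652, −0.125) and a yaw of about 0.03.

In the tool's units: 0.11 m / 0.8 = 0.1375, 0.08 m / 0.8 = 0.1, 0.17 rad / 6.2832 = 0.0271.

Emit:
jog_arm([
  [[0,0,0.0159,-0.0013,0.0288,0.05,0.6],[0,0,0.0271,-0.0013,0.0288,0.1,0.6],[0,0,0.0271,-0.0013,0.0288,0.1375,0.6],[0,0,0.0271,-0.0013,0.0288,0.1375,0.6],[0,0,0.0271,-0.0013,0.0288,0.1375,0.6],[0,0,0.0271,-0.0013,0.0288,0.1375,0.6]],
])

```text
time_s: 10.85
position: [0.6462, -0.127, 0.0456]
ee_rot: [-3.141, 0.004, -3.112]
contact_force: [1.4, 1.2, -0.8]
gripper_width: 0.601
finger_force: 0.0
```

In the tool's units: 0.0365 m / 0.8 = 0.0456, 0.002 m / 0.8 = 0.0025.

Emit:
jog_arm([
  [[0,0,0,0.0025,0.0013,0.025,0.6],[0,0,0,0.0025,0.0013,0.04,0.6],[0,0,0,0.0025,0.0013,0.0456,0.6],[0,0,0,0.0025,0.0013,0.0456,0.6],[0,0,0,0.0025,0.0013,0.0456,0.6]],
], squeeze=10)

```text
time_s: 11.35
position: [0.6428, -0.1264, 0.0074]
ee_rot: [-3.141, 0.001, -3.113]
contact_force: [-0.1, -0.3, -0.9]
gripper_width: 0.601
finger_force: 0.0
```

In the tool's units: 0.323 m / 0.8 = 0.4038, 0.089 m / 0.8 = 0.1113, -0.171 rad / 6.2832 = -0.0272.

Emit:
jog_arm([
  [[0,0,0,0,0,0,0.4],[0,0,0,0,0,0,0.4],[0,0,0,0,0,0,0.4],[0,0,0,0,0,0,0.4],[0,0,0,0,0,0,0.4],[0,0,0,0,0,-0.0375,0.4],[0,0,0,0,0,-0.0875,0.4],[0,0,-0.008,0.015,0.0563,-0.0875,0.4],[0,0,-0.0159,0.03,0.1125,-0.0875,0.4],[0,0,-0.0272,0.0463,0.1688,-0.0875,0.4],[0,0,-0.0272,0.0613,0.225,-0.0875,0.4],[0,0,-0.0272,0.0775,0.2813,-0.0875,0.4],[0,0,-0.0272,0.0925,0.3375,-0.0875,0.4],[0,0,-0.0272,0.1113,0.4038,-0.0875,0.4],[0,0,-0.0272,0.1113,0.4038,-0.0875,0.4],[0,0,-0.0272,0.1113,0.4038,-0.0875,0.4],[0,0,-0.0272,0.1113,0.4038,-0.0875,0.4]],
], squeeze=15)

```text
time_s: 13.05
position: [0.5439, 0.1933, 0.0764]
ee_rot: [-3.141, -0.001, -2.941]
contact_force: [0.0, 0.8, 0.2]
gripper_width: 0.496
finger_force: 15.0
```

Run:
```python
from h import *
import pickle
f=cams.grab_frame("wrist"); pickle.dump(f,open("hB.pkl","wb")); cv2.imwrite("pics/hB.png",cv2.resize(f["color"][100:340,130:430,::-1],None,fx=2.4,fy=2.4))
s=status.sense(); print(s["position"],s["ee_rot"],s["contact_force"])
```

```text
[0.54415559 0.19281467 0.0764684 ] [-3.14105779e+00 -4.08576283e-04 -2.94238767e+00] [ 0.80055414  0.29039796 -0.57339618]
```

View pics/hB.png

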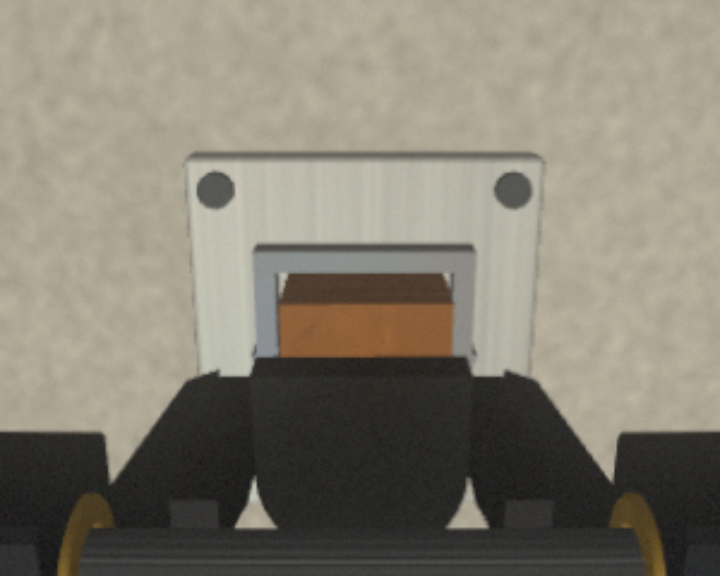

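The piece is held with its front bottom edge at crop (253–469, 359) and top edge at (251–472, 376). The block's front top edge is at (279–453, 302). I'll work out the offset between them.

Run:
```python
from h import *
import pickle
np.set_printoptions(precision=4,suppress=True)
f=pickle.load(open("hB.pkl","rb"))
to=lambda p:np.array(p)/2.4+[130,100]
y=.2;ex=np.array([np.cos(y),np.sin(y)]);ey=np.array([-ex[1],ex[0]]);c=np.array([.5535,.1957])
for n,z,p in(("bot",.074,[(253,359),(469,359)]),("top",.084,[(251,376),(472,376)]),("block",.04,[(279,302),(453,302)])):
    w=plane(f,to(p),z); m=w[:,:2].mean(0)-c; e=w[1]-w[0]
    print(n,np.linalg.norm(e),m@ex,m@ey,np.arctan2(e[1],e[0])-np.pi/2)
```

```text
bot 0.04538341763350291 -0.02066828573471522 -0.00041309753251435495 0.20230922843256338
top 0.04363762369998539 -0.021333431767972685 -0.00031089928973403527 0.20232856257748977
block 0.043831376667797274 -0.02159860143926535 0.0008309711773465418 0.20220177757045432
```

In the tool's units: 0.034 m / 0.8 = 0.0425, 0.033 m / 0.8 = 0.0413.

Emit:
jog_arm([
  [[0,0,0,0.0006,0.0014,0.0188,0.4],[0,0,0,0.0006,0.0014,0.0325,0.4],[0,0,0,0.0006,0.0014,0.0388,0.4],[0,0,0,0.0006,0.0014,0.0413,0.4],[0,0,0,0.0006,0.0014,0.0425,0.4],[0,0,0,0.0006,0.0014,0.0425,0.4],[0,0,0,0.0006,0.0014,0.0425,0.4]],
])

```text
time_s: 13.8
position: [0.5433, 0.1948, 0.0426]
ee_rot: [3.142, 0.0, -2.942]
contact_force: [-0.1, -0.2, 0.0]
gripper_width: 0.497
finger_force: 15.0
```

In the tool's units: 0.001 m / 0.8 = 0.0013, 0.0005 m / 0.8 = 0.0006.

Emit:
jog_arm([
  [[0,0,0,0,0,0.0006,0.4],[0,0,0,0,0,0.0013,0.4],[0,0,0,0,0,0.0013,0.4],[0,0,0,0,0,0.0013,0.4]],
])

```text
time_s: 14.2
position: [0.5434, 0.1949, 0.0425]
ee_rot: [-3.141, 0.0, -2.941]
contact_force: [-2.0, -2.5, 7.9]
gripper_width: 0.497
finger_force: 15.0
```

```bash
python3 -c "
from h import *
print(cams.grab_frame('wrist')['origin'],status.sense()['contact_force'],status.sense()['position'])"
```

```text
[0.46983462 0.17992573 0.18924602] [-2.4305539  -2.37642719  6.34328772] [0.54337889 0.19486214 0.0425006 ]
```

Contact made, about 7 N on the block. Releasing, lifting away and looking.

The rows are not in the units I measure in: shifts go in shares of 0.8 m and turns go in shares of 360 degrees. I convert before sending: -0.11 m / 0.8 = -0.1375, -0.08 m / 0.8 = -0.1.

Emit:
jog_arm([
  [[0,0,0,0,0,-0.0006,0.55],[0,0,0,0,0,-0.0006,0.6],[0,0,0,0,0,-0.0006,0.6],[0,0,0,0,0,-0.0125,0.6],[0,0,0,0,0,-0.05,0.6],[0,0,0,0,0,-0.1,0.6],[0,0,0,0,0,-0.1375,0.6],[0,0,0,0,0,-0.1375,0.6],[0,0,0,0,0,-0.1375,0.6]],
])

```text
time_s: 15.15
position: [0.5439, 0.1953, 0.153]
ee_rot: [3.141, 0.003, -2.941]
contact_force: [-0.6, -0.8, -0.3]
gripper_width: 0.601
finger_force: 0.0
```

Run:
```python
from h import *
np.set_printoptions(precision=4,suppress=True)
f=cams.grab_frame("wrist"); cv2.imwrite("pics/fin.png",cv2.resize(f["color"][100:340,130:430,::-1],None,fx=2.4,fy=2.4))
h=cv2.cvtColor(f["color"],cv2.COLOR_RGB2HSV)
c,p,ce,r,a=top_face(f,h[...,2]<62,(.5535,.1957),.05)
print("cen",ce,"rect",r,"area",a)
y=.2;ex=np.array([np.cos(y),np.sin(y)]);print("err",(np.array(r[0])/1000-[.5535,.1957])@np.c_[ex,[-ex[1],ex[0]]])
```

```text
cen [0.5498 0.196 ] rect ((551.8173828125, 196.27194213867188), (44.98238754272461, 43.30281066894531), 11.559335708618164) area 1710.1943122493103
err [-0.0015  0.0009]
```

View pics/fin.png

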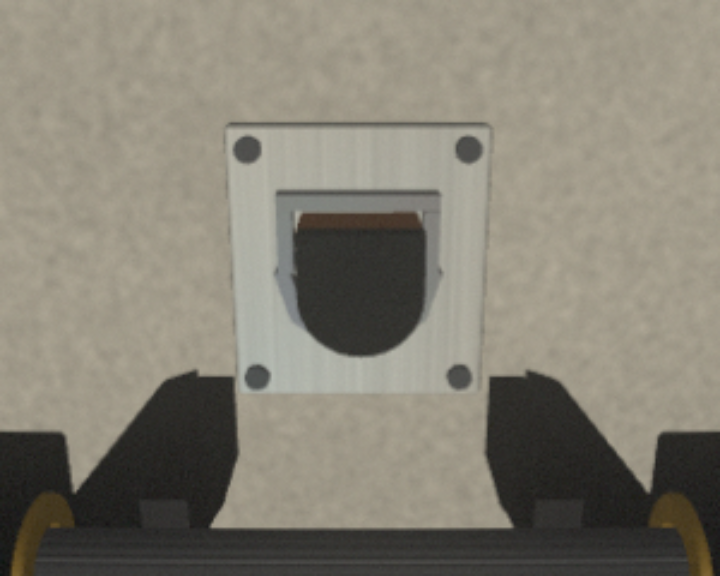

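The piece lies on the block at crop (296–426, 229–355), flush to about 1.5 mm and yaw within 0.01 rad, and the gripper is clear. Handing in.

```bash
python3 -c "
from bench import bot, cams, status
print(bot.close_job())"
```

```text
the job is handed in; nothing more can be done
None
```

The job is handed in at about 15 s of the 58 s: the heel block is fully down in the jig pocket and the rubber top piece is on it, flush to about 1.5 mm, both released; the hand-in call returned no verdict.

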